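# Hang the spare tape roll on the craft table's carousel

## Task

Make room at the tape carousel and put the spare roll away: first take the palette out of its wooden stand, which is in the way, and set it down leaning, still standing on its long bottom edge on the table, against the front of the cardboard storage box. Then turn the carousel until its one empty hook points straight out over the front edge of its square foot, towards the robot, and hang the tape roll from the plywood cradle on that hook, leaving the hook at the front and everything let go. Keep the other three rolls on their hooks and do not shift or upset the glue bottle or the brush pot.

Things in the scene. Friction and masses are not known exactly. Their poses are not given: they have to be found in the camera images.
- carousel_base: Fixed square plywood foot of the carousel, 170 x 170 x 14 mm. Origin on the table, at the turning axis; its -x side is the front, facing the robot (yaw varies within 0.2 rad). z up.
- carousel: Turning part, on the foot's vertical axis; turns either way without limit, slight friction (0.05 N m), stays where left. Origin on the axis at table height. Column 24 mm thick, 40 mm collar 137 to 167 mm up; four level hooks, 8 mm bar, centre 150 mm up, along its -x (the empty one), +y, +x and -y, to 117 mm out, then turned up. With rolls it sweeps a radius of 127 mm.
- turn_bar (a point): Centre of the wooden turning bar on top of the carousel, on the axis, 189 mm above the table. The bar is fixed to the turning part, 64 mm long along the carousel's x (in line with the empty hook), 14 mm thick, from 172 to 206 mm up; it can be gripped across and turned.
- hook_tip (a point): End of the empty hook's upturned tip: 123 mm from the axis, 164 mm above the table (the round end reaches 4 mm more).
- hook_seat (a point): Middle of the empty hook's level part, on the bar's centre line: 85 mm from the axis, 150 mm above the table. The bar's top is 4 mm higher.
- roll: The roll to hang: paper tape roll, outside diameter 100 mm, bore 50 mm, 25 mm wide, about 0.13 kg. Origin at its centre; x is its axis (y, z turn as it rolls). It starts on edge in the cradle, axis level along the cradle's x, centre 57 mm and top 107 mm above the table. Hung, its centre is about 129 mm up, axis along the hook.
- cradle: Fixed plywood cradle that holds the roll on edge, 50 x 130 mm, low walls up to 36 mm high. Origin on the table under its centre; its x is the roll's axis. It stands to the left or to the right of the carousel.
- palette: White plastic paint palette, a slab 170 mm long (its y), 150 mm high (its z), 10 mm thick (its x), 0.22 kg, with a 32 mm thumb hole in an upper corner (centre 52 mm towards its +y, 110 mm up). Origin at the middle of its long bottom edge (mid thickness). It starts upright in the stand, top 158 mm above the table.
- palette_stand: Fixed wooden stand in front of the carousel, 55 x 150 mm, 34 mm high, with a 13 mm slot along its y, 26 mm deep, floor 8 mm above the table. Origin on the table under its centre.
- storage_box: Closed cardboard storage box, fixed (heavy), 120 mm (its x) x 180 mm (its y) x 110 mm high. Origin on the table under its centre; its front is its -x face (60 mm from the origin), towards the robot. It stands on the other side of the carousel from the cradle.
- hung_a: Tape roll already hanging on the +x hook: outside diameter 100 mm, bore 50 mm, 25 mm wide. Origin at its centre, 129 mm above the table; x is its axis.
- hung_b: Tape roll already hanging on the +y hook: outside diameter 92 mm, bore 50 mm, 20 mm wide. Origin at its centre; y is its axis.
- hung_c: Tape roll already hanging on the -y hook: outside diameter 86 mm, bore 50 mm, 30 mm wide. Origin at its centre; y is its axis.
- glue_bottle: White glue bottle with a blue cap, 60 mm across, 160 mm tall, standing behind the cradle; bystander. Origin under its base.
- brush_pot: White pot, 72 mm across, 95 mm tall, with brushes up to 200 mm tall; bystander behind the storage box. Origin under its base.
There are look-alikes about, which are no part of the job. Leave any green or purple look-alike of the carousel_base alone. There is more than one size of the palette; the job needs the largest.

How it is judged:
By the outcome, as a careful person would: the job done as asked, in the order asked, and still so for the second after the job is handed in, with the robot touching nothing.
It also fails if it takes over 67 s, if anything falls off the work surface, if the arm or the gripper's body presses on something with over 40 N, if the wrist force passes 120 N, or if a joint passes its speed limit or range.

## Robot

A 6-joint arm with a two-finger parallel gripper is mounted at the origin on the work surface. World frame = base frame: x ahead of the robot, y to its left, z up, the work surface at z = 0. Lengths are in m, angles in degrees, forces in N, time in s.
With the tool pointing down it reaches from about 0.325 to 0.85 m from the base axis. Payload 15.5 kg.
Tool frame: the origin (TCP) lies midway between the tips of the shut fingers; the grasp point (between the pads) lies 19 mm behind it; y points along the fingers, x is the direction in which the jaws open and shut, and the axes are right-handed (so a half turn about y gives the same grasp; the last joint's range is limited). The gripper opens to 91 mm and grips with 3 to 60 N. Pads are 32 mm wide; open, the fingers measure 118 mm over their backs; the gripper's body (76 mm by 178 mm) begins 60 mm behind the grasp point.
Start: joints at [66.778, 28.281, 77.091, -0, 74.628, -5.472], TCP at [0.191, 0.595, 0.184] pointing down, gripper open.
Joint ranges: [-166.48, 166.48], [-47.26, 123.95], [12.59, 153.08], [-70.14, 250.14], [6.76, 159.57], [-176.63, 176.63]. Speed limits (degrees/s): [108.29, 108.29, 147.25, 172.46, 172.46, 172.46].

## Interface

Orientations are given as a 3x3 rotation matrix whose columns are the frame's x, y, z axes.
In Python, from bench import ctrl gives the robot as it stands. The module is installed in compiled form; this text tells all that it offers. Calls block until the motion is done:
- ctrl.goto(position, orientation): joint-space move of the TCP to a pose.
- ctrl.move_l(position, vel=0.15, ori=None, contact_N=None): straight line of the TCP; ori=None keeps the orientation; vel is the mean speed in m/s. With contact_N (N) it stops when the force on the tool has changed by that much, and returns True; else False.
- ctrl.movej(angles): joint-space move.
- ctrl.command_gripper(opening): opening from 0.0 (shut) to 1.0 (fully open); the grip force is fixed at half the most; returns when the fingers have stopped.
- ctrl.sleep(seconds).
- ctrl.ik(position, orientation): joint angles nearest the present ones, or None.
- ctrl.read_camera(name): name is "side" or "top"; returns the picture (400x640x3 uint8, blue, green, red); there is no depth.
- ctrl.camera_params(name): a dict with "fx", "fy", "cx", "cy" (pixels), "pose" (4x4, takes a point from camera to world coordinates). Camera axes: x right, y up, looking along -z (the intrinsics and any distortion apply to the point x, -y, -z); pixel columns grow to the right and rows downward; lengths in m; the calibration is good to about 2 mm. A picture is of the moment at which its call begins. camera_params takes no time and is no camera call.
A pose or a line that the arm cannot do raises ctrl.MotionError and nothing moves.
- ctrl.sign_off(): hands the job in, once; it reports no verdict.
Readings, each from a call of its own:
- ctrl.current_t(): time.
- ctrl.current_q(): joint angles.
- ctrl.current_dq(): joint speeds.
- ctrl.current_effort(): joint torques, N m.
- ctrl.current_tool_pos(): TCP position.
- ctrl.current_eef_rot(): TCP orientation.
- ctrl.current_contact_force(): force on the tool from outside, world axes, zero at the start.
- ctrl.current_wrist_torque(): the same for the moment, N m.
- ctrl.current_grip_width(): opening from 0.0 (shut) to 1.0 (fully open).
Only numpy, scipy, OpenCV 4.12 (cv2) and the standard library are available. Lean on these libraries where they do the work, as an engineer would, in place of code of your own. Each camera call takes 0.05 s, during which the arm holds its last target.

## Working session

There is one attempt and no reset: what is moved stays moved. The work goes in short steps, each a Python script; the robot and the scene stay as the last script left them, time stands still between calls to the robot, and variables do not carry over. Pictures are saved under pics/ and viewed, and the job is handed in when it is done.

```bash
ls; mkdir -p pics
python3 - <<'E'
from bench import ctrl
import cv2, numpy as np
np.set_printoptions(precision=4,suppress=True)
for n in("side","top"):
    im=ctrl.read_camera(n); cv2.imwrite(f"pics/{n}0.png",im)
    print(n,ctrl.camera_params(n))
print(ctrl.current_t(),ctrl.current_tool_pos(),ctrl.current_eef_rot())
E
```

```text
pics
side {'fx': 492.02960111864434, 'fy': 492.02960111864434, 'cx': 314.58573602541486, 'cy': 194.48849556604824, 'pose': array([[ 0.9815,  0.1419, -0.1287,  0.341 ],
       [-0.1915,  0.7068, -0.681 , -1.1091],
       [-0.0057,  0.693 ,  0.7209,  1.3075],
       [ 0.    ,  0.    ,  0.    ,  1.    ]])}
top {'fx': 412.0125112466459, 'fy': 412.0125112466459, 'cx': 312.66726993448515, 'cy': 201.69389015285435, 'pose': array([[ 0.017 ,  0.9899, -0.1408,  0.3503],
       [-0.9999,  0.0168, -0.003 , -0.0104],
       [-0.0006,  0.1409,  0.99  ,  1.5386],
       [ 0.    ,  0.    ,  0.    ,  1.    ]])}
0.1 [0.1904 0.5949 0.1833] [[ 0.3049 -0.0004 -0.9524]
 [ 0.9524 -0.0009  0.3049]
 [-0.001  -1.      0.0001]]
```

View pics/top0.png

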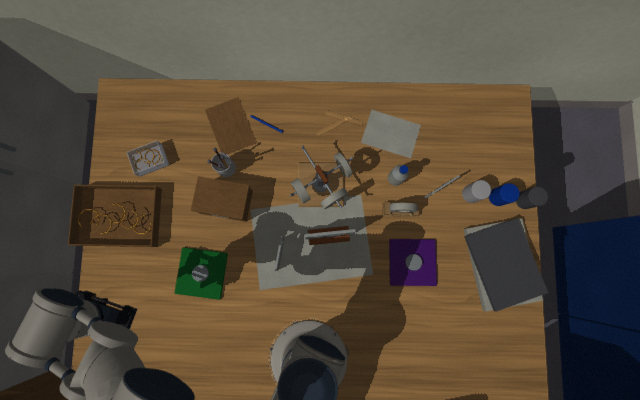

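View pics/side0.png

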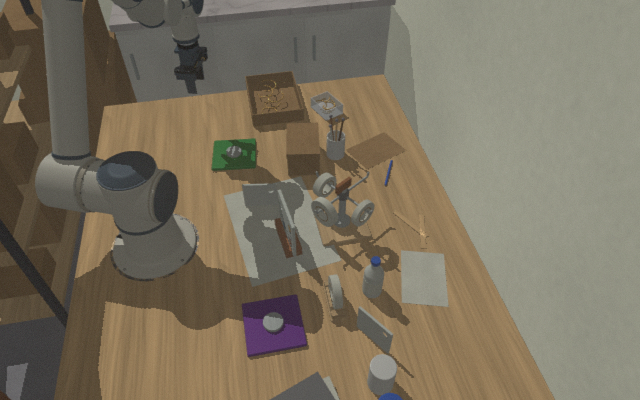

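Run:
```python
import cv2
a=cv2.imread("pics/top0.png")[130:270,180:430]; cv2.imwrite("pics/top0c.png",cv2.resize(a,None,fx=3.2,fy=3.2,interpolation=cv2.INTER_CUBIC))
a=cv2.imread("pics/side0.png")[100:320,215:465]; cv2.imwrite("pics/side0c.png",cv2.resize(a,None,fx=2.7,fy=2.7,interpolation=cv2.INTER_CUBIC))
```

```text
(no output)
```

View pics/top0c.png

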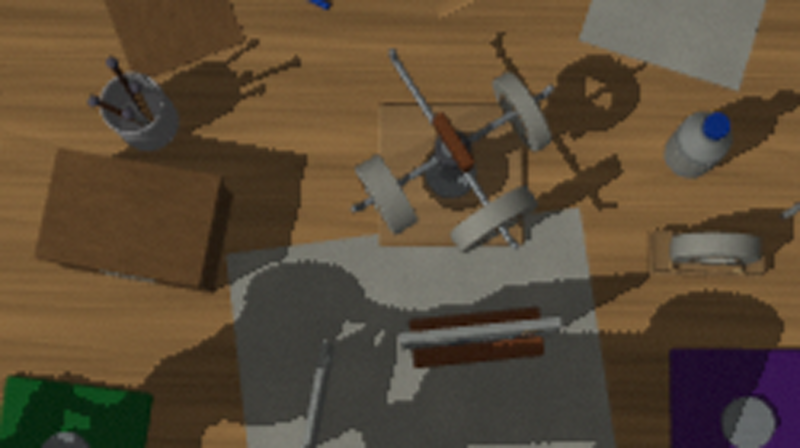

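View pics/side0c.png

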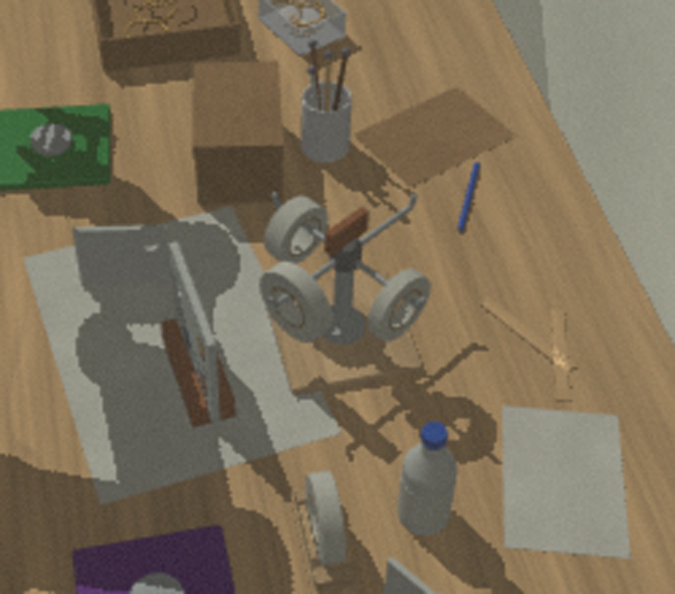

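```bash
cat > h.py <<'E'
import cv2, numpy as np
np.set_printoptions(precision=4,suppress=True)
from bench import ctrl
P={n:ctrl.camera_params(n) for n in("side","top")}
def proj(n,X):
    p=P[n];X=np.atleast_2d(X);T=np.linalg.inv(p["pose"]);c=X@T[:3,:3].T+T[:3,3]
    return np.c_[p["fx"]*c[:,0]/-c[:,2]+p["cx"], p["fy"]*-c[:,1]/-c[:,2]+p["cy"]]
def unproj(n,uv,z):
    p=P[n];uv=np.atleast_2d(uv)
    d=np.c_[(uv[:,0]-p["cx"])/p["fx"],-(uv[:,1]-p["cy"])/p["fy"],-np.ones(len(uv))]@p["pose"][:3,:3].T
    o=p["pose"][:3,3]
    return o+d*((z-o[2])/d[:,2])[:,None]
def tc(uv): return np.array(uv)/3.2+[180,130]   # top0c crop
def sc(uv): return np.array(uv)/2.7+[215,100]
E
python3 - <<'E'
from h import *
def pr(l,n,uv,z): print(l,unproj(n,uv,z)[:,:2].tolist().__repr__() if 0 else unproj(n,uv,z)[:,:2].round(4).tolist())
pr("pal top","top",tc([(398,342),(560,322)]),.158)
pr("pal top s","side",sc([(172,243),(212,345)]),.158)
pr("stand corners","top",tc([(411,324),(537,309),(543,352),(415,367)]),.034)
pr("hooktip t","top",tc([(393,52)]),.166)
pr("hooktip s","side",sc([(411,198)]),.166)
pr("bar","top",tc([(438,115),(470,165)]),.206)
pr("bar s","side",sc([(328,235),(367,210)]),.206)
pr("base","top",tc([(380,103),(520,103),(520,246),(380,246)]),.014)
pr("box","top",tc([(58,150),(225,178),(212,290),(38,255)]),.11)
pr("box s","side",sc([(193,65),(277,62),(282,147),(197,147)]),.11)
pr("roll","top",tc([(672,245),(760,245)]),.1)
pr("roll s top","side",sc([(322,475)]),.107)
pr("other","top",tc([(325,345),(305,448)]),.11)
E
```

```text
pal top [[0.4275, 0.0194], [0.4512, -0.1498]]
pal top s [[0.435, 0.0198], [0.4564, -0.1486]]
stand corners [[0.4551, 0.0077], [0.4747, -0.136], [0.4258, -0.143], [0.4064, 0.0022]]
hooktip t [[0.7371, 0.0308]]
hooktip s [[0.7367, 0.031]]
bar [[0.6596, -0.0183], [0.6076, -0.052]]
bar s [[0.6114, -0.0503], [0.6661, -0.0186]]
base [[0.7175, 0.0495], [0.7203, -0.1163], [0.5496, -0.1175], [0.5468, 0.0457]]
box [[0.6353, 0.4], [0.607, 0.2144], [0.4831, 0.2238], [0.5182, 0.4153]]
box s [[0.5201, 0.4191], [0.6408, 0.4018], [0.6111, 0.2182], [0.4981, 0.241]]
roll [[0.5423, -0.2786], [0.5439, -0.3754]]
roll s top [[0.5484, -0.3101]]
other [[0.4256, 0.0993], [0.3153, 0.1177]]
```

```bash
cat > ov.py <<'E'
from h import *
def R(a): c,s=np.cos(a),np.sin(a); return np.array([[c,-s,0],[s,c,0],[0,0,1]])
def box(o,yaw,sx,sy,z0,z1):
    pts=np.array([[x,y,z] for z in(z0,z1) for x,y in((-sx/2,-sy/2),(sx/2,-sy/2),(sx/2,sy/2),(-sx/2,sy/2))])@R(yaw).T+[*o,0]
    return [pts[[a,b]] for a,b in((0,1),(1,2),(2,3),(3,0),(4,5),(5,6),(6,7),(7,4),(0,4),(1,5),(2,6),(3,7))]
def ring(c,yaw,r,w):
    t=np.linspace(0,2*np.pi,41);out=[]
    for s in(-w/2,w/2):
        p=np.c_[np.full(41,s),r*np.cos(t),r*np.sin(t)]@R(yaw).T+c
        out.append(p)
    return out
def circ(o,r,z):
    t=np.linspace(0,2*np.pi,41); return [np.c_[o[0]+r*np.cos(t),o[1]+r*np.sin(t),np.full(41,z)]]
def draw(n,src,rect,f,models,dst):
    x0,y0,x1,y1=rect
    im=cv2.resize(cv2.imread(src)[y0:y1,x0:x1],None,fx=f,fy=f,interpolation=cv2.INTER_CUBIC)
    im=np.clip(im.astype(float)*1.5,0,255).astype(np.uint8)
    for col,lines in models:
        for l in lines:
            q=(proj(n,l)-[x0,y0]+.5)*f-.5
            cv2.polylines(im,[np.round(q*8).astype(np.int32)],False,col,1,cv2.LINE_AA,3)
    cv2.imwrite(dst,im)
E
cat > m.py <<'E'
from ov import *
import sys
d=np.pi/180
cr=(.634,-.0345); byaw=.017; ch=32.4*d-np.pi
def models(cr=cr,byaw=byaw,ch=ch):
    c,s=np.cos(ch),np.sin(ch)
    A=np.array([*cr,0])
    hook=[np.array([[-.02,0,.15],[-.117,0,.15],[-.123,0,.164]])@R(ch).T+A]
    M=[((0,255,0),box(cr,byaw,.17,.17,0,.014)),
     ((0,255,255),hook+box(cr,ch,.064,.014,.172,.206)),
     ((255,0,255),box((.562,.3125),-8.6*d,.12,.18,0,.11)),
     ((255,255,0),box((.4405,-.067),7.6*d,.055,.15,0,.034)),
     ((0,0,255),box((.4427,-.0648),7.5*d,.010,.17,.008,.158)),
     ((255,0,0),ring(np.array([.5435,-.327,.057]),1*d,.05,.025)+box((.5435,-.327),1*d,.05,.13,0,.036)),
     ((255,255,255),circ((.62,-.315),.03,0)+circ((.62,-.315),.01,.16)+circ((.68,.35),.036,0)+circ((.68,.35),.036,.095)),
    ]
    return M
if __name__=="__main__":
    M=models()
    draw("top","pics/top0.png",(180,130,430,270),3.2,M,"pics/ovt.png")
    draw("side","pics/side0.png",(215,100,415,320),2.7,M,"pics/ovs.png")
E
python3 m.py
```

```text
(no output)
```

View pics/ovt.png

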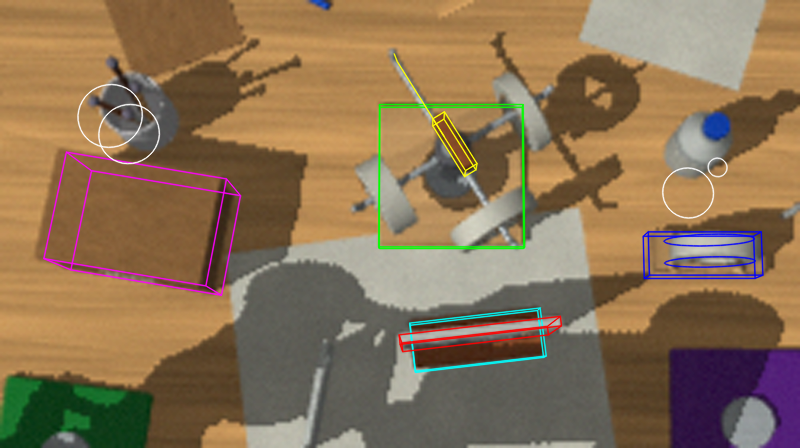

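View pics/ovs.png

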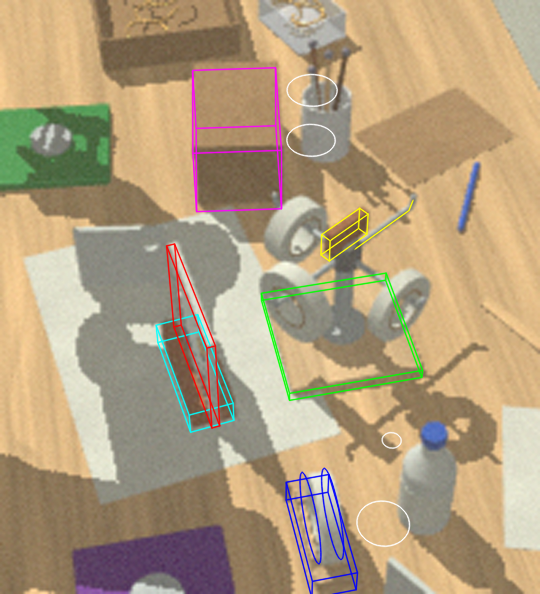

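```bash
cat > m2.py <<'E'
from m import *
M=models()
M[2]=((255,0,255),box((.563,.3185),-8.8*d,.12,.18,0,.11))
rc=np.array([.5465,-.331])
M[5]=((255,0,0),ring(np.array([*rc,.057]),0.5*d,.05,.025)+ring(np.array([*rc,.057]),0.5*d,.025,.025)+box(rc,.5*d,.05,.13,0,.036))
M[6]=((255,255,255),circ((.66,-.313),.03,0)+circ((.66,-.313),.03,.1)+circ((.66,-.313),.01,.16))
draw("top","pics/top0.png",(370,150,440,210),8,M,"pics/z1.png")
draw("side","pics/side0.png",(310,250,400,330),8,M,"pics/z2.png")
draw("top","pics/top0.png",(185,150,275,230),8,M,"pics/z3.png")
draw("side","pics/side0.png",(270,110,370,180),8,M,"pics/z4.png")
a=[cv2.imread(f"pics/z{i}.png") for i in(1,2,3,4)]
a=[cv2.resize(cv2.copyMakeBorder(x,0,640-x.shape[0],0,800-x.shape[1],0),(400,320),interpolation=cv2.INTER_AREA) if 0 else cv2.copyMakeBorder(x,0,640-x.shape[0],0,800-x.shape[1],0) for x in a]
for i in range(4): cv2.imwrite(f"pics/z{i+1}.png",a[i][:600])
E
python3 m2.py
```

```text
(no output)
```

View pics/z1.png

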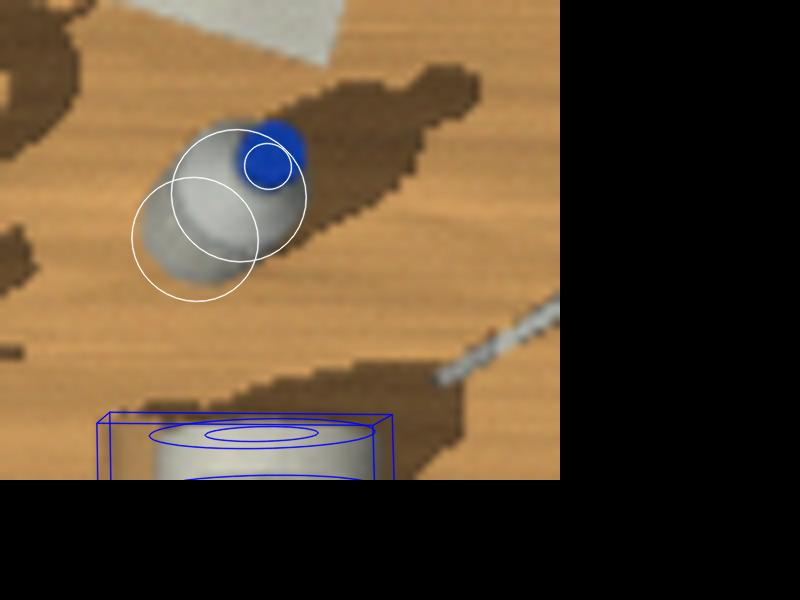

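View pics/z2.png

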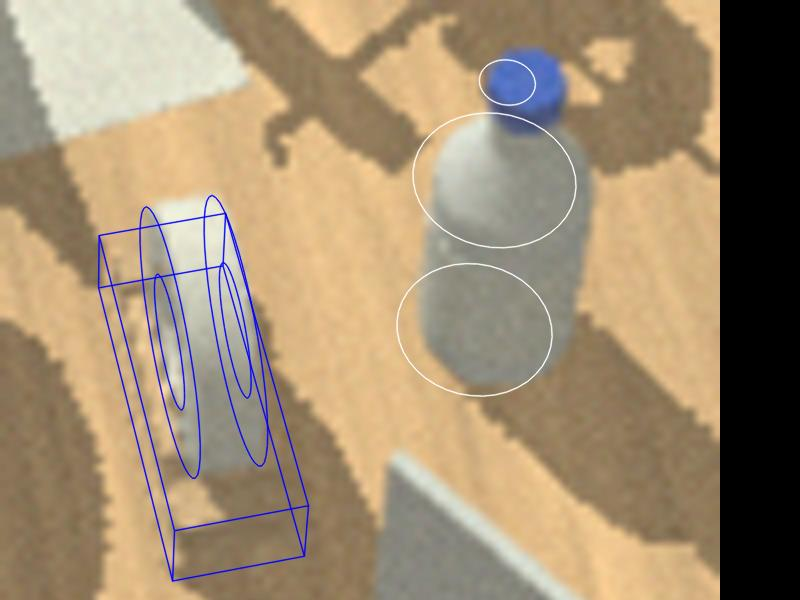

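View pics/z3.png

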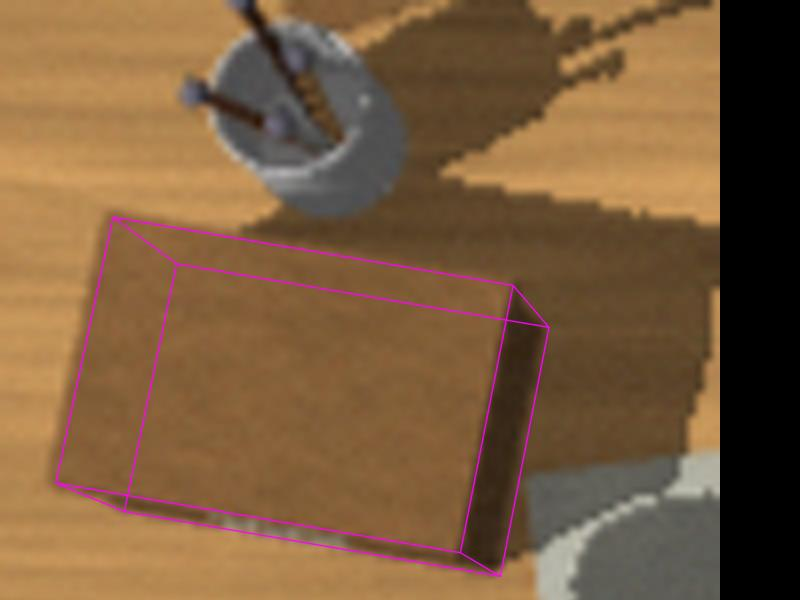

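View pics/z4.png

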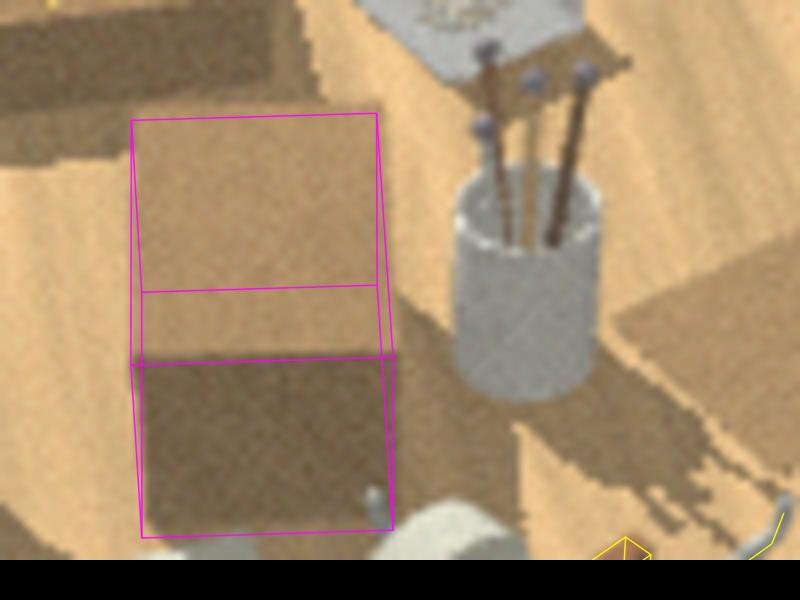

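```bash
cat > m3.py <<'E'
from m import *
M=models()
rc=np.array([.5475,-.332])
M[5]=((255,0,0),ring(np.array([*rc,.057]),0.5*d,.05,.025)+box(rc,.5*d,.05,.13,0,.036))
draw("top","pics/top0.png",(375,190,425,225),10,M,"pics/z1.png")
draw("top","pics/top0.png",(300,220,365,255),10,M,"pics/z2.png")
draw("top","pics/top0.png",(290,140,365,212),8,M,"pics/z3.png")
draw("side","pics/side0.png",(295,165,385,240),8,M,"pics/z4.png")
a,b=[cv2.imread(f"pics/z{i}.png") for i in(1,2)]
a=cv2.copyMakeBorder(a,0,0,0,650-a.shape[1],0)
cv2.imwrite("pics/z12.png",cv2.resize(np.vstack([a,b]),None,fx=.85,fy=.85,interpolation=cv2.INTER_AREA))
E
python3 m3.py
```

```text
(no output)
```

View pics/z12.png

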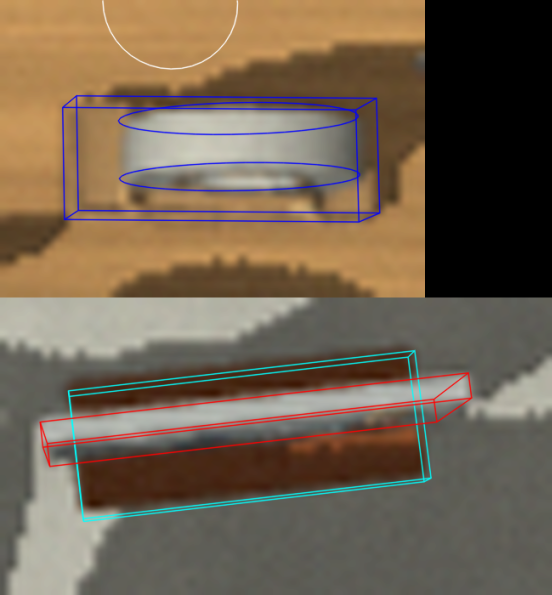

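View pics/z3.png

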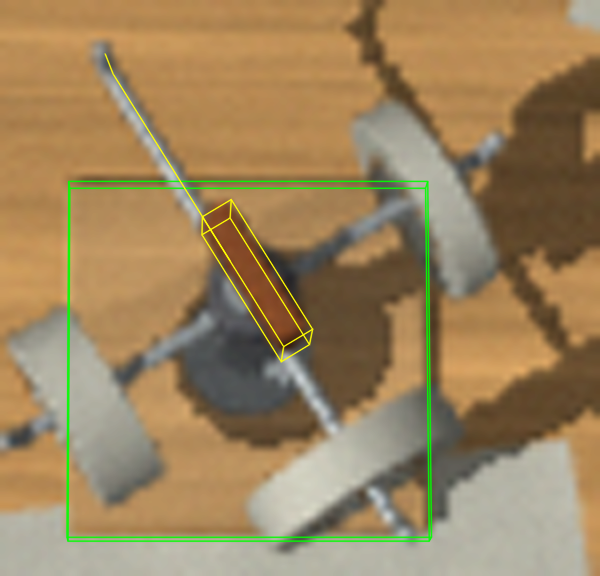

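View pics/z4.png

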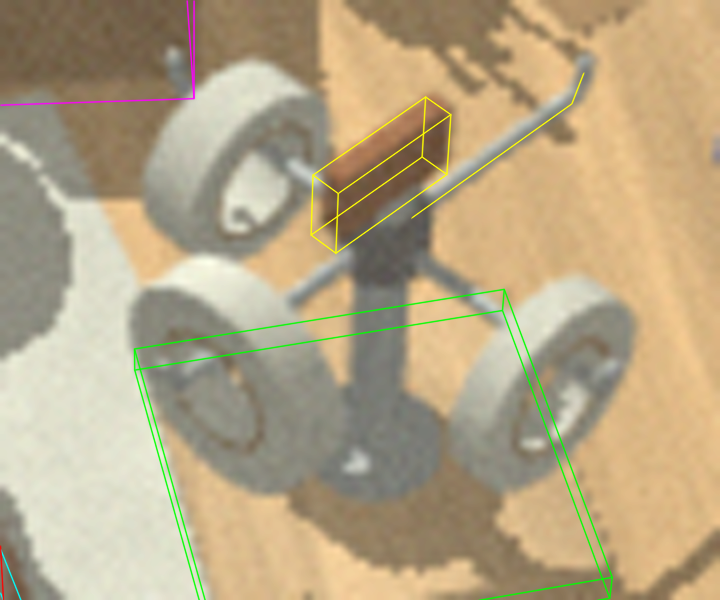

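```bash
cat >> h.py <<'E'
d=np.pi/180
def down(az): # jaw azimuth, deg
    a=az*d; x=np.array([np.cos(a),np.sin(a),0]);y=np.array([0,0,-1.]);return np.c_[x,y,np.cross(x,y)]
def st(l=""): print(l,"t%.2f"%ctrl.current_t(),ctrl.current_tool_pos(),"F",ctrl.current_contact_force(),"g%.3f"%ctrl.current_grip_width())
def snap(k):
    for n in("top","side"): cv2.imwrite(f"pics/{n}{k}.png",ctrl.read_camera(n))
E
python3 - <<'E'
from h import *
print(unproj("top",[(177,247),(227,250)],.014)[:,:2])
O=down(7.4)
for p in[(.4425,-.065,.25),(.4425,-.065,.137)]: print(ctrl.ik(np.array(p),O))
ctrl.goto(np.array([.4425,-.065,.23]),O); st("above")
ctrl.move_l(np.array([.4425,-.065,.138])); st("down")
ctrl.command_gripper(0.0); st("grip")
snap(1)
E
```

```text
[[0.3903 0.4906]
 [0.3825 0.306 ]]
[-16.0145   9.7993  94.9586  -0.      75.2421 -23.4145]
[-16.0145  17.7201 104.6372  -0.      57.6428 -23.4145]
above t2.61 [ 0.4427 -0.0645  0.23  ] F [0.2088 1.3075 0.9436] g0.997
down t3.38 [ 0.4429 -0.065   0.1385] F [ 0.7263 -0.1143 -0.475 ] g1.000
grip t4.74 [ 0.4425 -0.065   0.138 ] F [ 0.6608 -0.7325 -0.1472] g0.005
```

Run:
```python
import cv2,numpy as np
a=cv2.imread("pics/top1.png")[190:270,270:390]; b=cv2.imread("pics/side1.png")[140:270,220:360]
cv2.imwrite("pics/v1.png",np.vstack([cv2.resize(a,(480,320),interpolation=cv2.INTER_CUBIC)*1]));cv2.imwrite("pics/v2.png",cv2.resize(b,None,fx=4,fy=4,interpolation=cv2.INTER_CUBIC))
```

```text
(no output)
```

View pics/v1.png

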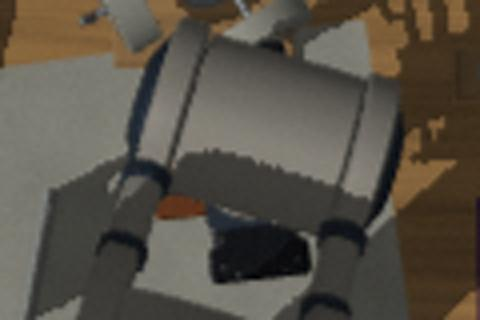

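View pics/v2.png

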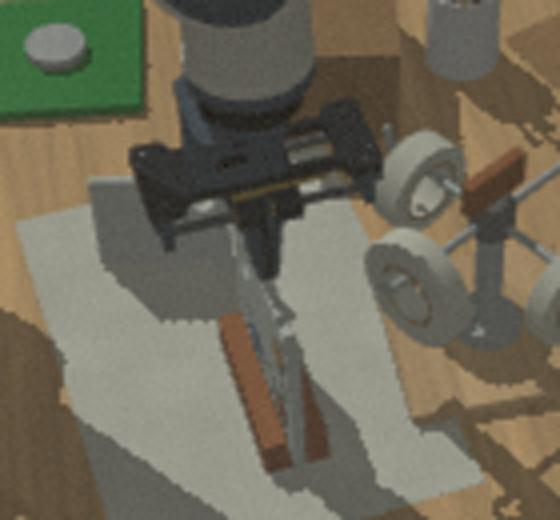

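```bash
cat > o4.py <<'E'
from m import *
import sys
M=[((0,0,255),box((.4427,-.0648),7.5*d,.010,.17,.008,.158)),((255,255,0),box((.4405,-.067),7.6*d,.055,.15,0,.034)),((0,255,0),[np.array([[.4425,-.065,.138],[.4425,-.065,.2]])])]
draw("side","pics/side1.png",(255,170,325,265),6,M,"pics/v3.png")
draw("side","pics/side0.png",(255,170,325,265),6,M,"pics/v4.png")
cv2.imwrite("pics/v3.png",np.hstack([cv2.imread("pics/v3.png"),cv2.imread("pics/v4.png")])[:, :800])
E
python3 o4.py
```

```text
(no output)
```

View pics/v3.png

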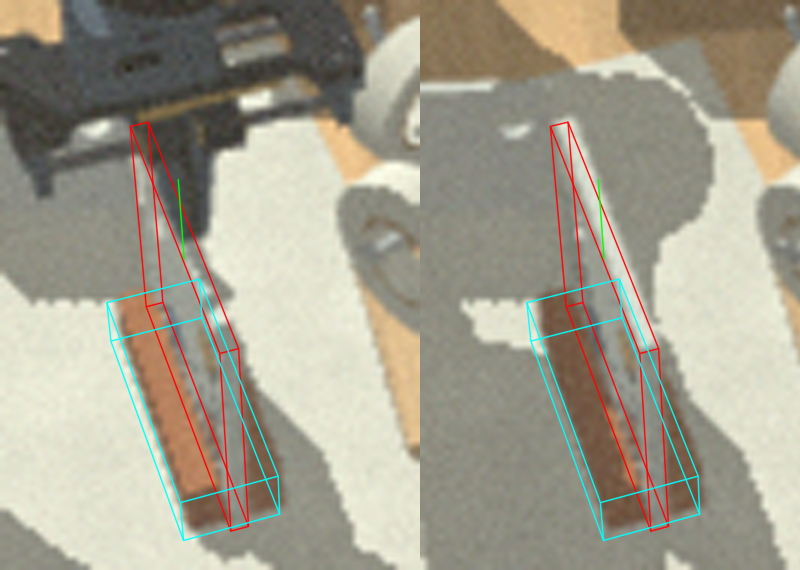

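```bash
cat > o5.py <<'E'
from m import *
p=np.array([.1904,.5949,.1833]);a=np.array([.3049,.9524,-.001])
L=[np.array([p,p+[0,0,.06]]),np.array([p-a*.045,p+a*.045]),np.array([p+[0,0,.019]-a*.045,p+[0,0,.019]+a*.045])]
draw("side","pics/side0.png",(150,30,230,110),8,[((0,255,0),L)],"pics/v5.png")
p=np.array([.4425,-.065,.138]);a=np.array([.99,.13,0])*.0135;b=np.array([-.13,.99,0])*.016
L=[np.array([p+a+b,p+a-b,p-a-b,p-a+b,p+a+b])+[0,0,k] for k in(0,.06)]
draw("top","pics/top1.png",(290,200,370,270),8,[((0,255,0),L)],"pics/v6.png")
draw("side","pics/side1.png",(250,150,330,230),8,[((0,255,0),L)],"pics/v7.png")
E
python3 o5.py
```

```text
(no output)
```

View pics/v5.png

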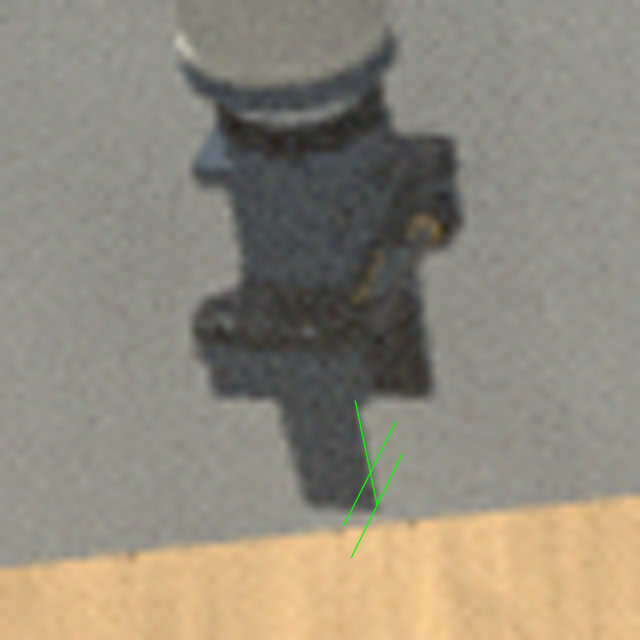

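View pics/v7.png

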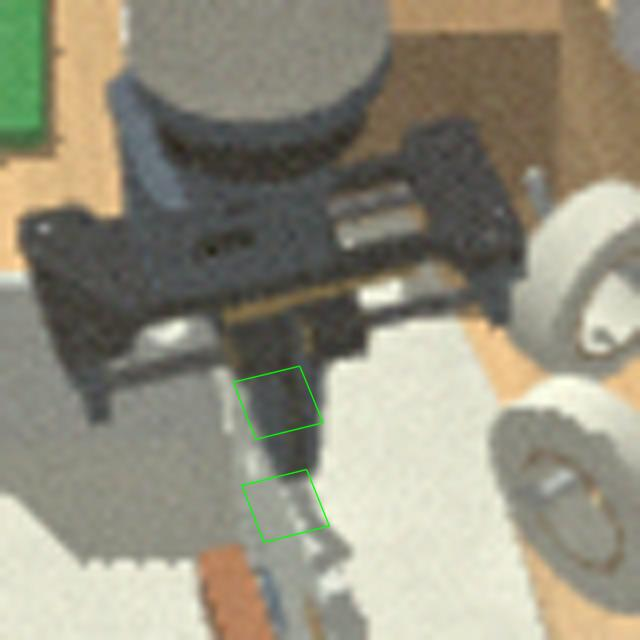

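View pics/v6.png

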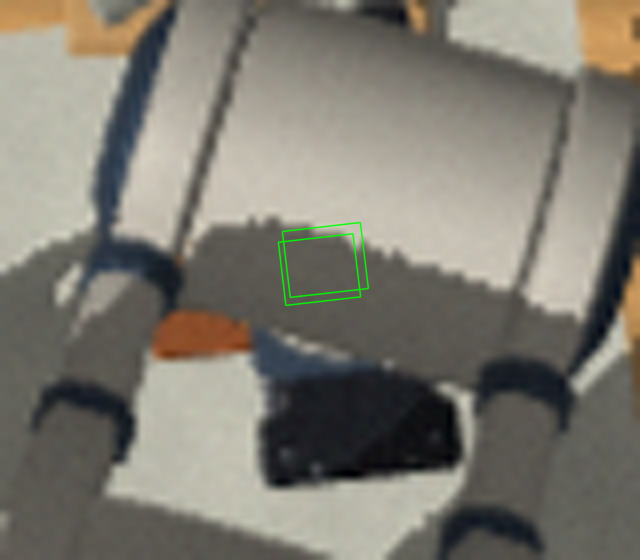

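Run:
```python
from h import *
ctrl.move_l(np.array([.4425,-.065,.22]),vel=.2);st()
cv2.imwrite("pics/side2.png",ctrl.read_camera("side"))
from ov import *
p=np.array(ctrl.current_tool_pos());a=np.array([.99,.13,0])*.0135;b=np.array([-.13,.99,0])*.016
L=[np.array([p+a+b,p+a-b,p-a-b,p-a+b,p+a+b])+[0,0,k] for k in(0,.03,.06)]
M=[((0,0,255),box((.4427,-.0648),7.5*d,.010,.17,.008,.158))]
draw("side","pics/side2.png",(245,120,335,230),5.4,[((0,255,0),L)]+M,"pics/v7.png")
```

```text
t5.40 [ 0.4425 -0.065   0.22  ] F [ 0.4544 -0.137  -0.5473] g0.007
```

View pics/v7.png

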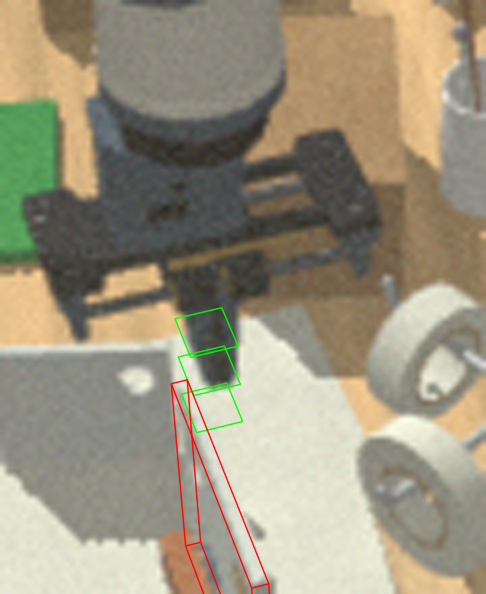

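Run:
```python
from h import *
ctrl.move_l(np.array([.4425,-.065,.145]),vel=.25)
r=ctrl.move_l(np.array([.4425,-.065,.105]),vel=.03,contact_N=5);st(r)
cv2.imwrite("pics/side3.png",ctrl.read_camera("side"))
ctrl.move_l(np.array([.4425,-.065,.18]),vel=.3);st()
```

```text
True t6.61 [ 0.4431 -0.065   0.1281] F [-0.4236 -1.3901  8.7048] g0.005
 t6.98 [ 0.4433 -0.0652  0.1807] F [ 0.1132  0.0277 -0.2749] g0.007
```

```bash
cat >> h.py <<'E'
OFF=.030
def tp(p,O): return np.asarray(p,float)+OFF*O[:,1]   # true tip -> commanded TCP
E
python3 - <<'E'
from h import *
O=down(7.4)
ctrl.command_gripper(0.55)
r=ctrl.move_l(tp([.4425,-.065,.135],O),vel=.15,contact_N=15); st(r)
ctrl.command_gripper(0.0); st("grip")
E
```

```text
False t8.52 [ 0.4428 -0.0651  0.1054] F [-0.4313  0.0892  0.1289] g0.550
grip t9.21 [ 0.4426 -0.065   0.1051] F [0.432  0.9184 1.9689] g0.109
```

```bash
cat > pl.py <<'E'
from h import *
th=14*d; n=np.array([np.cos(-8.6*d),np.sin(-8.6*d),0]); zz=np.array([0,0,1.])
zp=np.cos(th)*zz+np.sin(th)*n; xp=np.cos(th)*n-np.sin(th)*zz
O2=np.c_[xp,-zp,np.cross(xp,-zp)]
F=np.array([.564,.319,0])-.06*n
tip=F-n*.11*np.tan(th)-.005*xp+zp*.127
E
python3 - <<'E'
from pl import *
print(tip, ctrl.ik(tp(tip-.02*n+.1*zz,O2),O2),ctrl.ik(tp(tip,O2),O2))
ctrl.move_l(tp([.4425,-.065,.30],down(7.4)),vel=.25);st("lift")
ctrl.goto(tp(tip-.025*n+.12*zz,O2),O2);st("pre")
ctrl.move_l(tp(tip-.025*n+.02*zz,O2),vel=.15);st("low")
snap(4)
from ov import *
draw("top","pics/top4.png",(160,130,330,280),4,[((0,0,255),box((.564,.319),-8.6*d,.12,.18,0,.11))],"pics/v1.png")
draw("side","pics/side4.png",(200,60,370,210),4,[((0,0,255),box((.564,.319),-8.6*d,.12,.18,0,.11))],"pics/v2.png")
E
```

```text
[0.5031 0.3282 0.1244] [24.0337 30.4086 73.125   7.4994 88.3387 31.6354] [23.1039 37.2856 76.8378  7.4696 77.9528 29.3692]
lift t10.02 [ 0.4417 -0.0648  0.2688] F [-0.6473  0.3393 -2.5975] g0.111
pre t11.51 [0.4716 0.3321 0.2153] F [-0.1599  0.0004 -2.3059] g0.108
low t12.32 [0.4719 0.3331 0.1162] F [-0.1665  0.5932 -2.548 ] g0.108
```

View pics/v1.png

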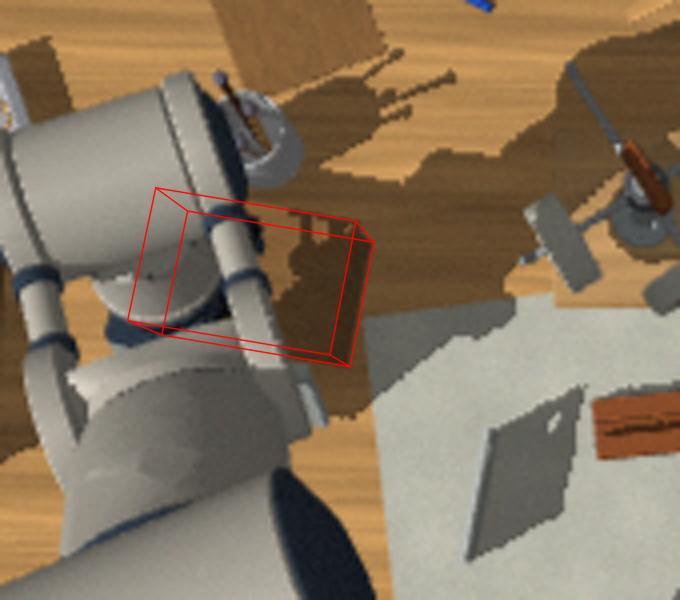

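View pics/v2.png

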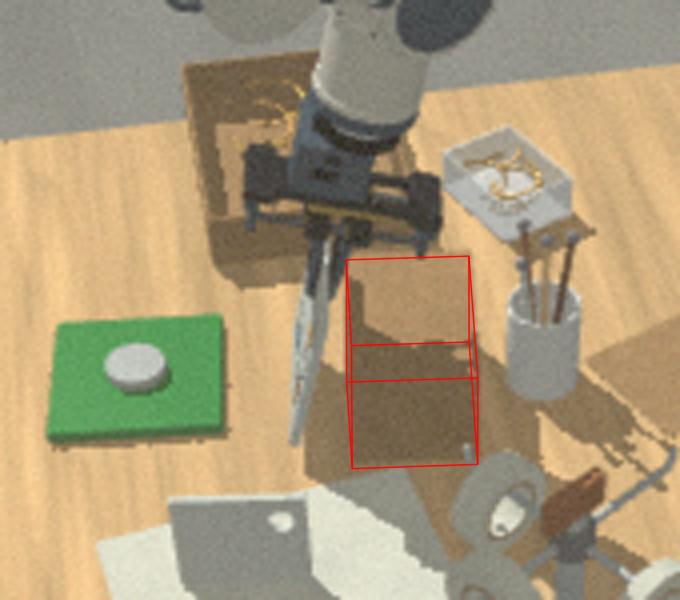

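Run:
```python
from pl import *
b=tip-.025*n
r=ctrl.move_l(tp(b-.008*zz,O2),vel=.04,contact_N=4);st(("down",r))
p=np.array(ctrl.current_tool_pos()); print("dz from expected",p[2]-tp(b,O2)[2])
ctrl.move_l(p+.002*zz,vel=.05)
p=p+.002*zz
r=ctrl.move_l(p+.045*n,vel=.04,contact_N=4);st(("fwd",r))
q=np.array(ctrl.current_tool_pos()); print("n from expected",(q-tp(tip,O2))@n)
r=ctrl.move_l(q-.006*zz,vel=.03,contact_N=4);st(("down",r))
snap(5)
```

```text
('down', True) t12.95 [0.4712 0.3329 0.0948] F [ 0.5592  0.6381 -0.0798] g0.106
dz from expected -0.0005165243610386616
('fwd', True) t13.88 [0.4948 0.3291 0.0963] F [-0.9044  1.8837 -1.3246] g0.107
n from expected -0.001106161966129613
('down', True) t14.09 [0.4942 0.3291 0.0936] F [-1.5057 -0.4827  3.3004] g0.110
```

Run:
```python
from pl import *
ctrl.command_gripper(0.45);st("open")
q=np.array(ctrl.current_tool_pos())
ctrl.move_l(q+.08*zp,vel=.15);st("out")
ctrl.move_l(q+.08*zp+.08*zz,vel=.3);st("up")
az0=32.4-90
# pre-position above turn bar
O=down(az0); p=tp([.636,-.033,.27],O)
ctrl.goto(p,O);st("bar above"); print(ctrl.current_q())
snap(6)
from ov import *
M=[((0,255,255),box((.636,-.033),32.4*d,.064,.014,.172,.206))]
draw("top","pics/top6.png",(170,130,380,270),3.6,M,"pics/v1.png")
draw("side","pics/side6.png",(200,70,400,240),3.5,M,"pics/v2.png")
```

```text
open t14.84 [0.4937 0.3291 0.0933] F [-0.6319  0.1456 -0.0951] g0.447
out t15.53 [0.5123 0.326  0.1701] F [-0.1117  0.0141  0.4694] g0.446
up t15.94 [0.5128 0.3263 0.2509] F [-0.7796 -0.3859 -0.4423] g0.450
bar above t17.34 [ 0.6359 -0.0318  0.2398] F [-0.0475  0.1027 -0.1277] g0.449
[-8.2505 26.7284 70.7702  0.0246 82.533  49.2408]
```

View pics/v1.png

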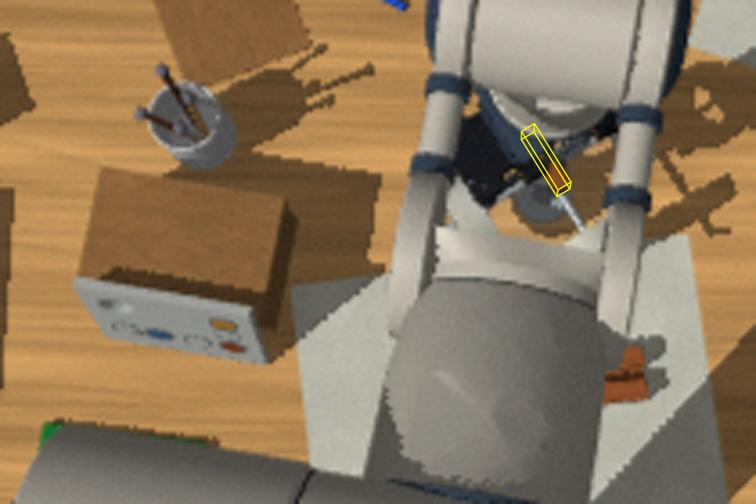

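View pics/v2.png

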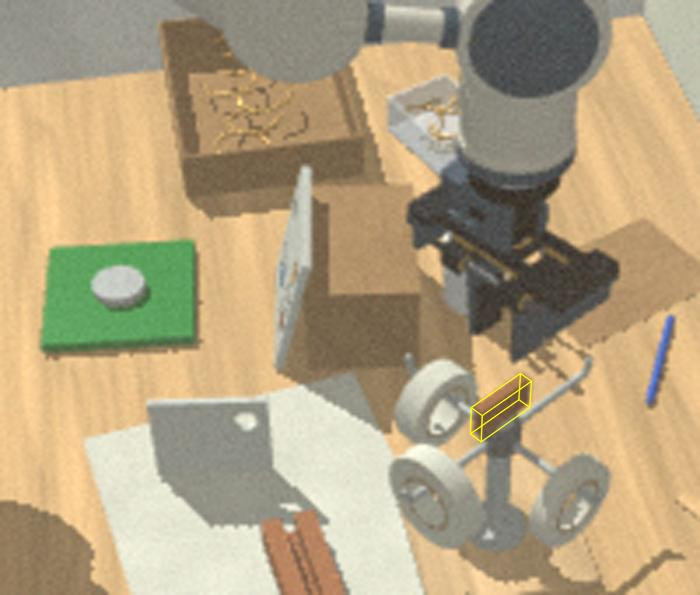

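Run:
```python
from h import *
O=down(32.4-90)
r=ctrl.move_l(tp([.636,-.033,.179],O),vel=.12,contact_N=12);st(("dn",r))
f0=np.array(ctrl.current_contact_force())
ctrl.command_gripper(0.0);st("grip"); ctrl.sleep(.2);st("grip")
print(ctrl.current_wrist_torque())
```

```text
('dn', False) t18.35 [ 0.6365 -0.033   0.1497] F [ 0.4608  0.3264 -0.71  ] g0.454
grip t18.88 [ 0.6356 -0.0321  0.1493] F [-3.2903  7.6952  5.4348] g0.150
grip t19.08 [ 0.6356 -0.0321  0.1493] F [-4.0055  7.1608  5.3727] g0.155
[ 1.0698  0.7089 -0.0532]
```

Run:
```python
from h import *
az=32.4-90; v=np.array([-.536,.844,0])
c=np.array([.636,-.033,.179])+v*.0015
ctrl.move_l(tp(c,down(az)),vel=.02);st("adj")
def corr(c,az):
    f=np.array(ctrl.current_contact_force())[:2]
    return f
for k in range(2):
    az+=25
    q=np.array(ctrl.ik(tp(c,down(az)),down(az))); print(q)
    ctrl.move_l(tp(c,down(az)),vel=.05,ori=down(az)) if 0 else ctrl.movej(q)
    st(az)
```

```text
adj t19.33 [ 0.6357 -0.0321  0.1493] F [ 2.1522 -3.2639  1.4607] g0.150
[-8.2373 31.0448 77.8723 -0.     71.0828 24.3627]
-32.6 t19.84 [ 0.6355 -0.0319  0.1493] F [ 2.6557 -3.5682  4.3776] g0.150
[-8.2373 31.0448 77.8723 -0.     71.0828 -0.6373]
-7.600000000000001 t20.35 [ 0.6353 -0.0319  0.1493] F [ 0.9295 -3.6635  5.478 ] g0.153
```

Run:
```python
from h import *
c=np.array([.6355,-.0319,.179])
az=-7.6
for k in range(4):
    az+=24.65
    q=np.array(ctrl.ik(tp(c,down(az)),down(az)))
    ctrl.movej(q); st(az)
snap(7)
from ov import *
M=[((0,255,0),box((.635,-.034),.017,.17,.17,0,.014)),((0,255,255),box((.635,-.033),181*d,.064,.014,.172,.206)+[np.array([[-.02,0,.15],[-.117,0,.15],[-.123,0,.164]])@R(1*d).T+[.635,-.033,0]])]
draw("side","pics/side7.png",(280,150,400,240),6,M,"pics/v2.png")
```

```text
17.049999999999997 t20.86 [ 0.6352 -0.0319  0.1493] F [-3.0053 -1.8174  8.9623] g0.151
41.699999999999996 t21.37 [ 0.635  -0.032   0.1493] F [-3.8537 -1.7593  8.6422] g0.152
66.35 t21.88 [ 0.6349 -0.0321  0.1493] F [-5.5226 -3.7083  9.3873] g0.154
91.0 t22.38 [ 0.6348 -0.0323  0.1493] F [-4.962  -4.4436  8.855 ] g0.153
```

View pics/v2.png

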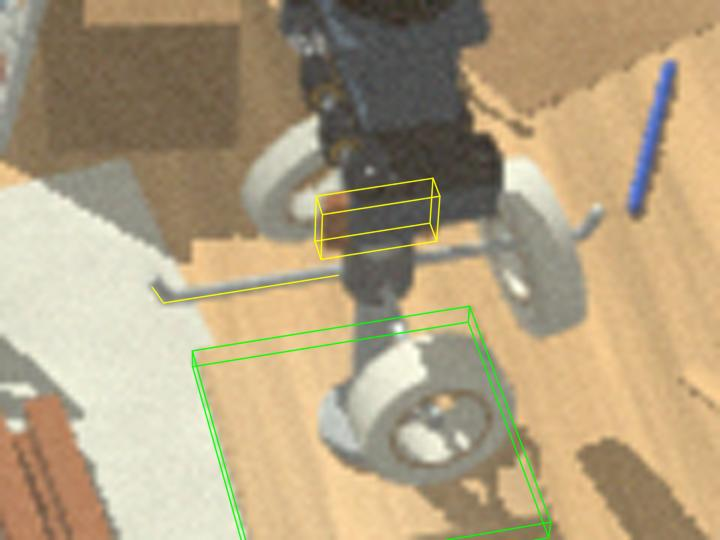

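Run:
```python
from h import *
ctrl.command_gripper(0.45)
O=down(91); ctrl.move_l(tp([.6355,-.0319,.27],O),vel=.2);st("up")
O=down(0.5); ctrl.goto(tp([.5475,-.332,.19],O),O);st("roll above")
ctrl.command_gripper(0.6)
snap(8)
from ov import *
M=[((0,255,0),box((.635,-.034),.017,.17,.17,0,.014)),((0,255,255),box((.635,-.033),181*d,.064,.014,.172,.206)+[np.array([[-.02,0,.15],[-.117,0,.15],[-.123,0,.164]])@R(1*d).T+[.635,-.033,0]])]
rc=np.array([.5475,-.332,.057]);M.append(((255,0,0),ring(rc,.5*d,.05,.025)))
draw("top","pics/top8.png",(270,140,370,215),7,M,"pics/v1.png")
draw("side","pics/side8.png",(280,170,400,310),4.2,M,"pics/v2.png")
```

```text
up t23.69 [ 0.6353 -0.0319  0.2396] F [-0.0282 -0.189  -0.378 ] g0.451
roll above t24.92 [ 0.5478 -0.3312  0.1597] F [0.6416 0.9513 0.7147] g0.449
```

View pics/v1.png

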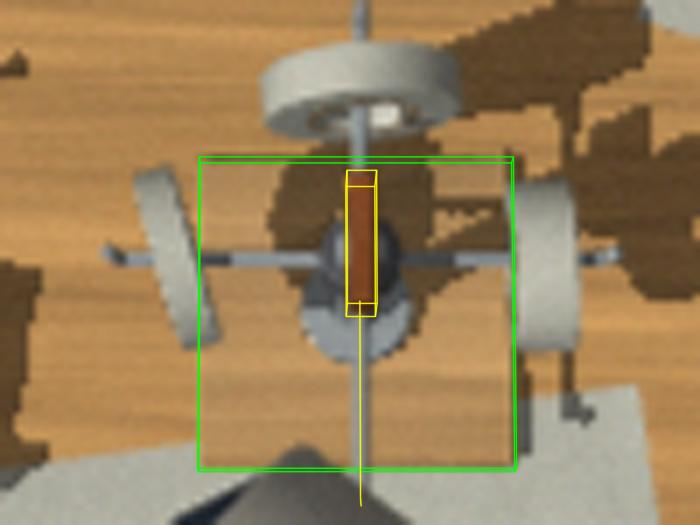

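View pics/v2.png

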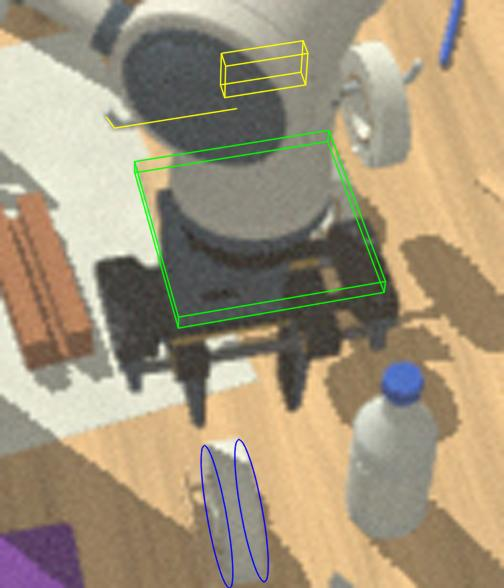

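Run:
```python
from h import *
O=down(0.5)
r=ctrl.move_l(tp([.5475,-.332,.087],O),vel=.12,contact_N=8);st(("dn",r))
ctrl.command_gripper(0.0);st("grip")
print(ctrl.current_wrist_torque())
ctrl.move_l(tp([.5475,-.332,.21],O),vel=.15);st("up")
snap(9)
from ov import *
M=[((255,0,0),ring(np.array([.5475,-.332,.057+.123]),.5*d,.05,.025))]
draw("side","pics/side9.png",(280,190,400,310),5,M,"pics/v2.png")
```

```text
('dn', False) t26.45 [ 0.5479 -0.3323  0.0577] F [ 0.9308 -0.6743  0.1824] g0.596
grip t27.01 [ 0.5476 -0.3321  0.0571] F [-1.0916 -0.4439  2.3492] g0.274
[-0.0736  0.1488  0.0582]
up t27.98 [ 0.547  -0.3316  0.179 ] F [-0.4558 -0.0155 -1.8564] g0.272
```

View pics/v2.png

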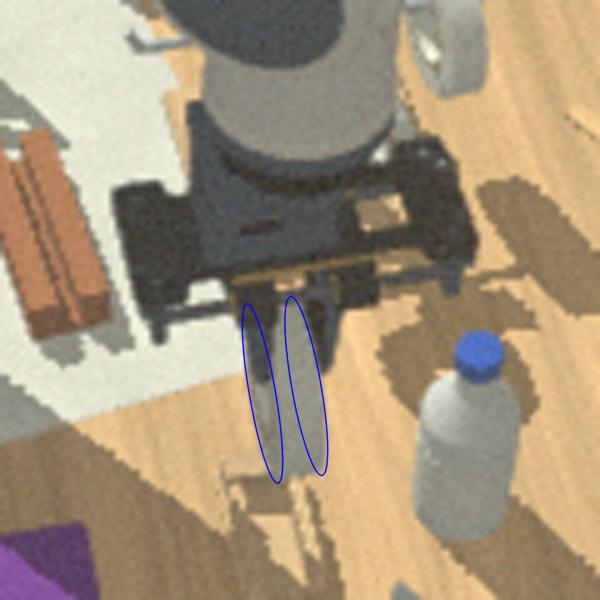

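```bash
cat > hg.py <<'E'
from h import *
A=np.array([.6348,-.0325,0]); hk=np.array([-np.cos(1*d),-np.sin(1*d),0]); O=down(1.0); zz=np.array([0,0,1.])
def at(r,zc): return tp(A+hk*r+zz*(zc+.030),O)
E
python3 - <<'E'
from hg import *
ctrl.goto(at(.215,.165),O);st("pre")
ctrl.move_l(at(.175,.157),vel=.15);st("near")
ctrl.sleep(.1)
snap(10)
from ov import *
M=[((255,0,0),ring(A+hk*.175+zz*.157,1*d,.05,.025)+ring(A+hk*.175+zz*.157,1*d,.025,.025)),((0,255,255),[np.array([[-.02,0,.15],[-.117,0,.15],[-.123,0,.164]])@R(1*d).T+A])]
draw("side","pics/side10.png",(260,150,380,250),6,M,"pics/v2.png")
draw("top","pics/top10.png",(270,140,370,240),6,M,"pics/v1.png")
E
```

```text
pre t29.30 [ 0.421  -0.037   0.1652] F [ 0.2934  0.0996 -1.3175] g0.274
near t29.73 [ 0.4603 -0.0361  0.1566] F [-0.3281  0.0514 -1.9251] g0.275
```

View pics/v2.png

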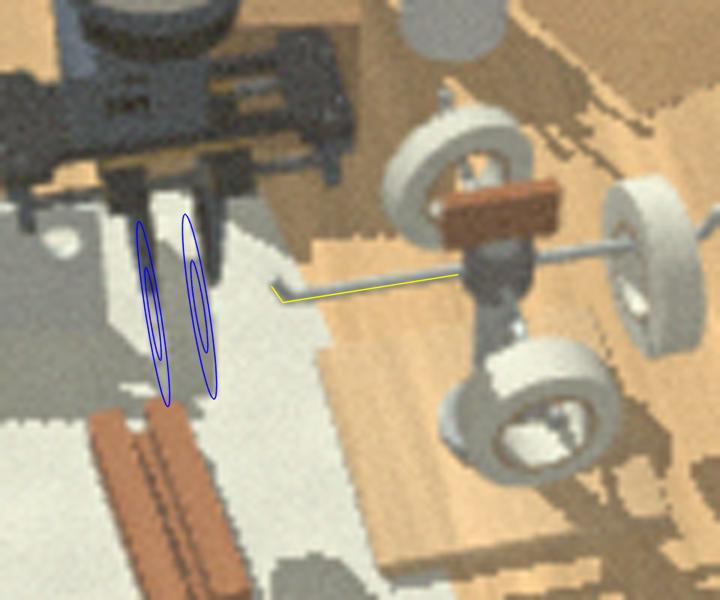

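View pics/v1.png

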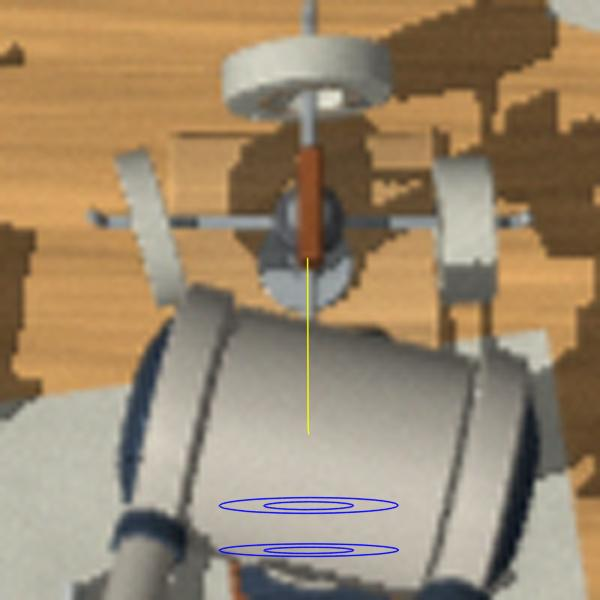

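Run:
```python
from hg import *
r=ctrl.move_l(at(.08,.157),vel=.1,contact_N=5);st(("in",r))
snap(11)
if not r:
    r=ctrl.move_l(at(.08,.135),vel=.1,contact_N=4);st(("dn1",r))
    if not r: r=ctrl.move_l(at(.08,.124),vel=.025,contact_N=2.5);st(("dn2",r))
    snap(12)
from ov import *
draw("side","pics/side12.png",(280,150,400,250),6,[],"pics/v2.png")
```

```text
('in', False) t31.02 [ 0.5543 -0.0338  0.157 ] F [ 0.6073 -0.3275 -1.5557] g0.278
('dn1', True) t31.33 [ 0.5542 -0.0338  0.1462] F [-0.0489  0.3157 -1.136 ] g0.274
```

View pics/v2.png

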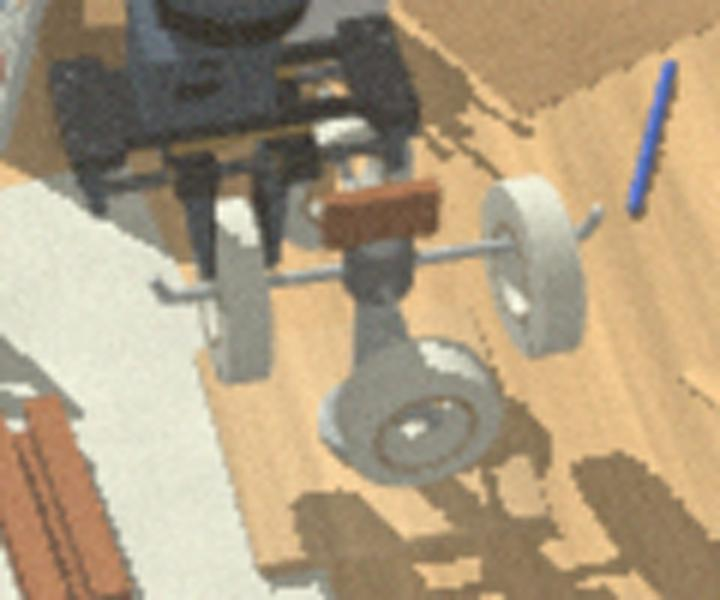

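Run:
```python
from hg import *
r=ctrl.move_l(at(.08,.137),vel=.05);st(("dn1",r))
ctrl.sleep(.1)
r=ctrl.move_l(at(.08,.123),vel=.02,contact_N=2.5);st(("dn2",r))
print("zc",ctrl.current_tool_pos()[2]+OFF-.03)
snap(13)
from ov import *
draw("side","pics/side13.png",(280,150,400,250),6,[],"pics/v2.png")
```

```text
('dn1', False) t31.81 [ 0.5546 -0.0339  0.1369] F [ 0.9204 -0.2857 -1.6736] g0.275
('dn2', True) t32.39 [ 0.5546 -0.0339  0.1284] F [-1.4965 -0.7064  4.3009] g0.272
zc 0.12842386781361909
```

View pics/v2.png

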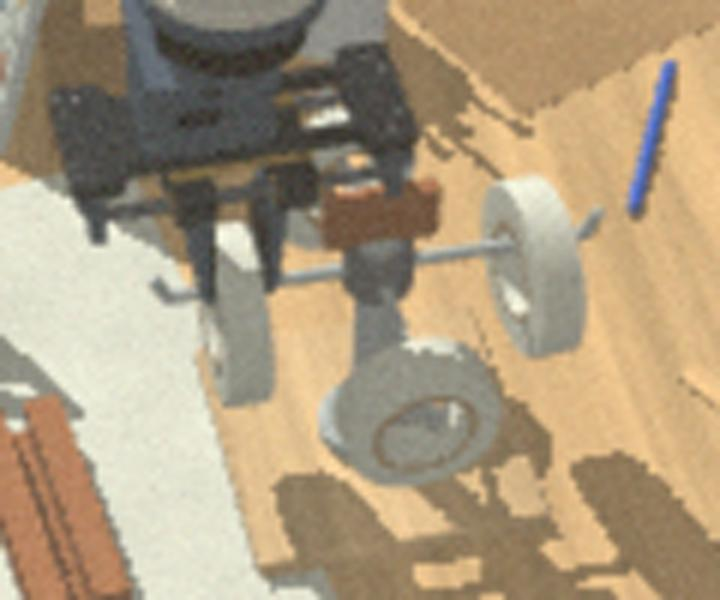

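Run:
```python
from hg import *
ctrl.command_gripper(0.385);st("open")
p=np.array(ctrl.current_tool_pos())
ctrl.move_l(p+.04*zz,vel=.08);st("up")
ctrl.move_l(p+.15*zz,vel=.25)
ctrl.goto(tp([.45,-.30,.33],O),O);st("away")
ctrl.sleep(.5)
snap(14)
from ov import *
M=[((0,255,0),box((.635,-.034),.017,.17,.17,0,.014))]
draw("top","pics/top14.png",(180,130,380,260),4,M,"pics/v1.png")
draw("side","pics/side14.png",(210,90,400,260),3.5,[],"pics/v2.png")
```

```text
open t32.88 [ 0.5544 -0.0338  0.1282] F [ 0.5095 -0.151  -0.4336] g0.386
up t33.52 [ 0.5543 -0.0338  0.1681] F [0.8577 0.2708 0.5862] g0.384
away t35.23 [ 0.4504 -0.2991  0.2996] F [0.3063 1.5029 0.7318] g0.383
```

View pics/v1.png

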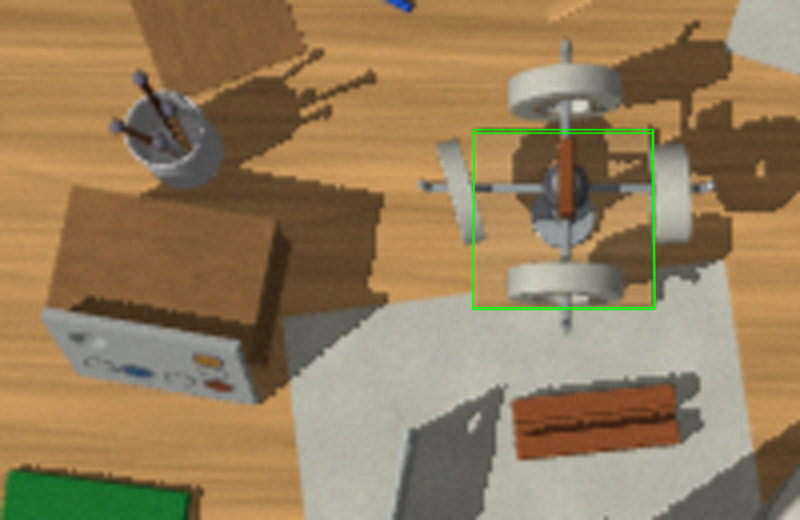

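View pics/v2.png

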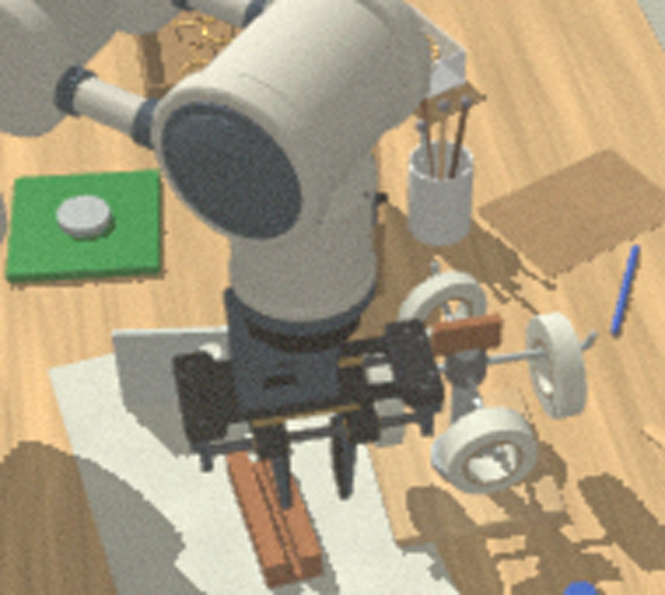

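Run:
```python
from h import *
a=cv2.imread("pics/top0.png").astype(int);b=cv2.imread("pics/top14.png").astype(int)
for l,(x0,y0,x1,y1) in dict(bottle=(386,160,412,188),pot=(207,148,238,178)).items(): print(l,np.abs(a-b)[y0:y1,x0:x1].mean())
ctrl.sign_off(); print(ctrl.current_t())
```

```text
bottle 1.309981684981685
pot 1.2956989247311828
the job is handed in; nothing more can be done
the job is handed in; nothing more can be done
```

The job is done and handed in at about 36 s of the 67 s allowed, with the arm clear of everything.

**What I did**
- **Palette:** I lifted it from its stand and set it on its long bottom edge, leaning about 14° against the front of the storage box.
- **Carousel:** I turned it by its bar until the empty hook pointed straight out over the front edge of the foot.
- **Roll:** I hung the spare roll on that hook, let go and backed off. Contact came with the roll's centre 128 mm up, against about 129 mm expected.

**Last checks**
- The final top picture shows the palette leaning on the box, the hook square to the front edge of the foot within about 1°, and rolls on all four hooks.
- The left-hand roll (`hung_b`) sits slightly skewed on its hook, but it is well on.
- The glue bottle and brush pot look the same as in the first top picture; only image noise differs.

**What disagreed**
- **Finger length:** The fingertips are really about 30 mm short of the reported TCP. My first palette grasp therefore closed on air above it. I found the offset by touching the palette's top edge, corrected for it, and the later contacts agreed to about 1 mm.
- **False contact:** One contact stop while lowering the roll was false, caused by the arm's own motion. I resumed more slowly.

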